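Press the lids onto wedding favour jars

TASK

Draw the press carriage fully out and stand all the favour jars that are on the table upright on it, then slide it fully home under the press head and push the red pedal right down to its stop for a moment, so that every lid is pressed fully home. Then let the pedal up, draw the carriage fully out again and stand every jar upright on the white platter, leaving the candle glass, salt shaker and bread plate where they are.

Things in the scene. Friction and masses are not known exactly. Their poses are not given: they have to be found in the camera images.
- press: Grey lid press, fixed. Origin on the table under the middle of the press head; +x points away from the operator (yaw within 0.12 rad of the world's), +y left. Uprights (36 x 22 mm) at y = +-121 mm carry a crossbeam (x = +-20 mm, underside 148, top 176 mm up). Steel platen below it, 70 (x) x 200 (y) mm, geared to the pedal: underside 106 mm up when raised, 81 mm with the pedal at its stop.
- carriage (a joint): Travel (m) of the aluminium carriage, a shallow tray 80 (x) x 206 (y) mm that slides along the press's x axis under the head: 0 = drawn fully out towards the operator (clear of the head), 0.13 = fully home under the head. Slides with about 1.5 N friction and stays where left.
- carriage_floor (a point): Centre of the carriage's inner floor (19 mm above the table), axes as the press's. Inside 70 (x) x 196 (y) mm, rim 9 mm above the floor. Three dark discs at y = -65, 0, +65 mm mark places for jars. Lies 130 mm in front (-x) of the press origin when out.
- carriage_handle (a point): Top centre of the carriage's upright pale wooden handle post, 20 x 20 mm thick and 85 mm tall, top 100 mm above the table, standing 120 mm in front (-x) of the carriage's centre; sides parallel to the press's axes. Pinch it from above across y and push or pull along the press's x.
- pedal (a joint): Angle (rad) of the spring pedal: 0 = up at rest, 0.28 = down at its stop. Springs back when let go. Needs about 6 N on the pad at first and up to about 20 N near the stop with three jars under the platen.
- pedal_pad (a point): Where to press: point on top of the red pad, about 60 mm above the table at rest, 26 mm lower at the stop. The pedal is a steel plate 115 (x) x 80 (y) mm to the right of the press (y = -190 mm in the press frame), rising from its hinge towards the operator; the point is 95 mm in front (-x) of the hinge, mid-width, 25 mm from the free end.
- platter: White ceramic rectangular platter, 270 (x) x 140 (y) mm, fixed to the table; origin under its centre; floor 6 mm above the table, rim 6 mm thick and 12 mm above the table. Any places on it will do; three jars fit side by side along its x at 78 mm spacing.
- jar_a: Round glass favour jar of pastel sweets with a gold-coloured metal lid (may be absent). 50 mm diameter; glass straight from the bottom to 50 mm; origin at the centre of the underside, z up. Lid 51 mm diameter, its top 68 mm above the jar's underside before pressing, 62 mm after. 0.18 kg. Grip the glass about 35 mm up, so that the gripper clears the lid.
- lid_a (a joint): How far the gold lid has been pushed onto jar_a (m): 0 = sitting 6 mm proud, 0.006 = fully home. Takes about 3 N; stays where it is left.
- jar_b: Round glass favour jar of pastel sweets with a silver-coloured metal lid (may be absent). 50 mm diameter; glass straight from the bottom to 50 mm; origin at the centre of the underside, z up. Lid 51 mm diameter, its top 68 mm above the jar's underside before pressing, 62 mm after. 0.18 kg. Grip the glass about 35 mm up, so that the gripper clears the lid.
- lid_b (a joint): How far the silver lid has been pushed onto jar_b (m): 0 = sitting 6 mm proud, 0.006 = fully home. Takes about 3 N; stays where it is left.
- jar_c: Round glass favour jar of pastel sweets with a copper-coloured metal lid (may be absent). 50 mm diameter; glass straight from the bottom to 50 mm; origin at the centre of the underside, z up. Lid 51 mm diameter, its top 68 mm above the jar's underside before pressing, 62 mm after. 0.18 kg. Grip the glass about 35 mm up, so that the gripper clears the lid.
- lid_c (a joint): How far the copper lid has been pushed onto jar_c (m): 0 = sitting 6 mm proud, 0.006 = fully home. Takes about 3 N; stays where it is left.
- jar_d: Round glass favour jar of pastel sweets with a white-coloured metal lid (may be absent). 50 mm diameter; glass straight from the bottom to 50 mm; origin at the centre of the underside, z up. Lid 51 mm diameter, its top 68 mm above the jar's underside before pressing, 62 mm after. 0.18 kg. Grip the glass about 35 mm up, so that the gripper clears the lid.
- lid_d (a joint): How far the white lid has been pushed onto jar_d (m): 0 = sitting 6 mm proud, 0.006 = fully home. Takes about 3 N; stays where it is left.
- votive: Copper candle glass, 64 mm diameter, 70 mm tall, loose on the table, not part of the job. Origin at the centre of its underside.
- shaker: Steel salt shaker, 40 mm diameter, 68 mm tall, loose on the table, not part of the job. Origin at the centre of its underside.
- bread_plate: Small white bread plate, 150 mm diameter, with a roll on it, 46 mm tall, loose on the table, not part of the job. Origin at the centre of its underside.
Mind the look-alikes: they are no part of the job. There is more than one size of the jar_a; the one meant has the size given above.

How it is judged:
On the way, in this order (a step that is already met when the one before it is completed fails the run):
1. the carriage is drawn fully out (value of joint carriage below 0.012 m), for 0.1 s.
2. all the jars stand upright on the drawn-out carriage (x of jar_a in the frame of carriage_floor between -0.014 and 0.014 m and y of jar_a in the frame of carriage_floor between -0.08 and 0.08 m and z of jar_a in the frame of carriage_floor between -0.005 and 0.006 m and angle between each of jar_a, jar_b, jar_c, jar_d's own z axis and vertical below 0.12 rad and x of jar_b in the frame of carriage_floor between -0.014 and 0.014 m and y of jar_b in the frame of carriage_floor between -0.08 and 0.08 m and z of jar_b in the frame of carriage_floor between -0.005 and 0.006 m and x of jar_c in the frame of carriage_floor between -0.014 and 0.014 m and y of jar_c in the frame of carriage_floor between -0.08 and 0.08 m and z of jar_c in the frame of carriage_floor between -0.005 and 0.006 m and x of jar_d in the frame of carriage_floor between -0.014 and 0.014 m and y of jar_d in the frame of carriage_floor between -0.08 and 0.08 m and z of jar_d in the frame of carriage_floor between -0.005 and 0.006 m and value of joint carriage below 0.03 m), for 0.2 s.
3. the carriage is fully home under the head with all the jars standing on it (x of jar_a in the frame of carriage_floor between -0.014 and 0.014 m and y of jar_a in the frame of carriage_floor between -0.08 and 0.08 m and z of jar_a in the frame of carriage_floor between -0.005 and 0.006 m and angle between each of jar_a, jar_b, jar_c, jar_d's own z axis and vertical below 0.12 rad and x of jar_b in the frame of carriage_floor between -0.014 and 0.014 m and y of jar_b in the frame of carriage_floor between -0.08 and 0.08 m and z of jar_b in the frame of carriage_floor between -0.005 and 0.006 m and x of jar_c in the frame of carriage_floor between -0.014 and 0.014 m and y of jar_c in the frame of carriage_floor between -0.08 and 0.08 m and z of jar_c in the frame of carriage_floor between -0.005 and 0.006 m and x of jar_d in the frame of carriage_floor between -0.014 and 0.014 m and y of jar_d in the frame of carriage_floor between -0.08 and 0.08 m and z of jar_d in the frame of carriage_floor between -0.005 and 0.006 m and value of joint carriage above 0.12 m), for 0.2 s.
4. the pedal is pressed down to its stop with the carriage home (value of joint pedal above 0.265 rad and value of joint carriage above 0.12 m), for 0.3 s.
5. the pedal is up and the carriage is drawn fully out again (value of joint carriage below 0.012 m and value of joint pedal below 0.05 rad), for 0.1 s.
At the end, for the whole second after the job is handed in: Every jar present stands upright (within 0.12 rad), released and at rest, on the floor of the platter (its centre within 108 mm along and 46 mm across of the platter's centre), its lid pushed on at least 4.2 of 6 mm; the carriage is out (within 20 mm) and the pedal up (x of jar_a in the frame of platter between -0.108 and 0.108 m and y of jar_a in the frame of platter between -0.046 and 0.046 m and z of jar_a in the frame of platter between 0.001 and 0.012 m and angle between each of jar_a, jar_b, jar_c, jar_d's own z axis and vertical below 0.12 rad and value of joint each of lid_a, lid_b, lid_c, lid_d above 0.0042 m and linear speed of each of jar_a, jar_b, jar_c, jar_d below 0.02 m/s and x of jar_b in the frame of platter between -0.108 and 0.108 m and y of jar_b in the frame of platter between -0.046 and 0.046 m and z of jar_b in the frame of platter between 0.001 and 0.012 m and x of jar_c in the frame of platter between -0.108 and 0.108 m and y of jar_c in the frame of platter between -0.046 and 0.046 m and z of jar_c in the frame of platter between 0.001 and 0.012 m and x of jar_d in the frame of platter between -0.108 and 0.108 m and y of jar_d in the frame of platter between -0.046 and 0.046 m and z of jar_d in the frame of platter between 0.001 and 0.012 m and value of joint carriage below 0.02 m and value of joint pedal below 0.05 rad); the robot touches nothing.
It fails at once if the votive is moved more than 30 mm (distance of votive from where it was at the start of the episode above 0.03 m).
It fails at once if the shaker is moved more than 30 mm (distance of shaker from where it was at the start of the episode above 0.03 m).
It fails at once if the bread plate is moved more than 30 mm (distance of bread_plate from where it was at the start of the episode above 0.03 m).
Of jar_a, jar_b, jar_c, jar_d only 2 to 3 are there at a start; the rules pass over those that are not, and their reading is None.
At some moment in a run one of jar_a, jar_b, jar_c, jar_d may be knocked a few centimetres aside while the robot is not near it.
Once in a run the grip may slacken for a moment while it holds something.
It also fails if it takes over 210 s, if anything falls off the work surface, if the arm or the gripper's body presses on something with over 40 N, if the wrist force passes 120 N, or if a joint passes its speed limit or range.

ROBOT

A 6-joint arm with a two-finger parallel gripper is mounted at the origin on the work surface. World frame = base frame: x ahead of the robot, y to its left, z up, the work surface at z = 0. Lengths are in m, angles in rad, forces in N, time in s.
With the tool pointing down it reaches from about 0.275 to 0.875 m from the base axis. Payload 12.5 kg.
Tool frame: the origin (TCP) lies on the centre line of the jaws, within the pads' length; the fingertips stand 17 mm ahead of it and the grasp point (between the pads) lies 2 mm behind it (r.tip_extent is the distance from the TCP to the fingertips, in m); z points along the fingers, y is the line along which they close (so a half turn about z gives the same grasp; the last joint's range is limited). The gripper opens to 85 mm and grips with 20 to 120 N. Pads are 22 mm wide; open, the fingers measure 114 mm over their backs; the gripper's body (76 mm by 85 mm) begins 54 mm behind the grasp point. The pads swing forward as they close: fully open they stand 13 mm farther back than shut.
Start: joints at [1.134, 0.351, 1.652, -0, 1.139, -0.085], TCP at [0.189, 0.516, 0.248] pointing down, gripper open.
Joint ranges: [-2.75, 2.75], [-0.79, 2.1], [0.01, 2.65], [-1.57, 4.71], [0.07, 3.14], [-2.87, 2.87]. Speed limits (rad/s): [2.22, 2.22, 2.79, 3.14, 3.14, 3.14].

INTERFACE

Orientations are given as a unit quaternion [w, x, y, z].
In Python, from bench import r, let_go, clamp, planner, status, vision, sign_off gives the robot as it stands. Calls block until the motion is done:
- r.move_ptp(position, orientation): joint-space move of the TCP to a pose.
- r.movel(position, attitude=None, max_speed=0.15, max_force=None): straight line of the TCP; attitude=None keeps the orientation; max_speed is the mean speed in m/s. With max_force (N) it stops when the force on the tool has changed by that much, and returns True; else False.
- r.move_j(angles): joint-space move.
- let_go() and clamp(force=None): open the fingers fully, or close them until they stop; force is the grip in N (None keeps the last).
- r.pause(seconds).
- planner.inverse_kinematics(position, orientation): joint angles nearest the present ones, or None.
- status.state(): the state.
- vision.capture(name): name is "side" or "top" or "wrist"; returns (picture, depth): 420x560x3 uint8, red, green, blue; 420x560 float32, m along the optical axis (not along the pixel's ray), 0 where there is no reading.
- vision.calibration(name): a dict with "fx", "fy", "cx", "cy" (pixels), "k1" (the pictures are not rectified: a ray, as slopes to the right and down, at radius r is drawn at 1 + k1 r^2 times it, then the intrinsics apply), "pose" (4x4, takes a point from camera to world coordinates); the wrist camera has in their place "tool_from_camera" (4x4, takes a point from camera to tool coordinates, whose origin is the TCP and whose axes are the flange's). Camera axes: x right, y up, looking along -z (the intrinsics and any distortion apply to the point x, -y, -z); pixel columns grow to the right and rows downward; lengths in m; the calibration is good to about 2 mm. A picture is of the moment at which its call begins: read the wrist's pose just before it. calibration takes no time and is no camera call.
A pose or a line that the arm cannot do raises r.Unreachable and nothing moves.
- sign_off(): hands the job in; it is judged then, once.
The state is a dict: "clock": time; "qpos": joint angles; "joint_velocities": joint speeds; "tau": joint torques, N m; "eef_pos": TCP position; "tool_rot": TCP orientation; "force": force on the tool from outside, world axes, zero at the start; "torque": the same for the moment, N m; "width": finger opening in m; "grip_force": force on a finger pad.
Only numpy, scipy, OpenCV 4.12 (cv2) and the standard library are available. Lean on these libraries where they do the work, as an engineer would, in place of code of your own. Each camera call takes 0.05 s, during which the arm holds its last target. There are 200 camera calls.

## Working session

There is one attempt and no reset: what is moved stays moved. The work goes in short steps, each a Python script; the robot and the scene stay as the last script left them, time stands still between calls to the robot, and variables do not carry over. Pictures are saved under pics/ and viewed, at most 14 in all, crops included, and the job is handed in when it is done.

```bash
ls; mkdir -p pics
python3 - <<'E'
from bench import r, vision, status
import cv2, numpy as np
for n in ("top","side"):
    p,d=vision.capture(n); np.savez(f"{n}0.npz",p=p,d=d)
    cv2.imwrite(f"pics/{n}0.png",p[:,:,::-1]); c=vision.calibration(n); print(n,{k:np.round(v,4).tolist() for k,v in c.items()})
print({k:np.round(v,3).tolist() for k,v in status.state().items()}, r.tip_extent)
E
```

```text
pics
top {'fx': 445.7838, 'fy': 445.7838, 'cx': 281.3796, 'cy': 205.4213, 'k1': 0.0169, 'pose': [[-0.0035, 0.9804, -0.1971, 0.3344], [-0.9997, 0.0016, 0.0257, 0.0179], [0.0255, 0.1971, 0.98, 1.079], [0.0, 0.0, 0.0, 1.0]]}
side {'fx': 466.3694, 'fy': 466.3694, 'cx': 285.4201, 'cy': 210.1504, 'k1': -0.0012, 'pose': [[0.953, 0.16, -0.2571, 0.2503], [-0.3023, 0.4525, -0.839, -0.9349], [-0.0179, 0.8773, 0.4796, 0.6459], [0.0, 0.0, 0.0, 1.0]]}
{'clock': 0.1, 'qpos': [1.134, 0.351, 1.652, -0.0, 1.139, -0.085], 'joint_velocities': [-0.001, -0.001, -0.002, -0.001, 0.0, -0.001], 'tau': [0.0, -50.682, -29.188, -0.0, 0.003, 0.0], 'eef_pos': [0.189, 0.516, 0.248], 'tool_rot': [-0.0, 0.175, 0.985, -0.001], 'force': [-0.527, -0.012, -0.065], 'torque': [0.038, 0.077, 0.073], 'grip_force': 0.0, 'width': 0.085} 0.017
```

View pics/top0.png

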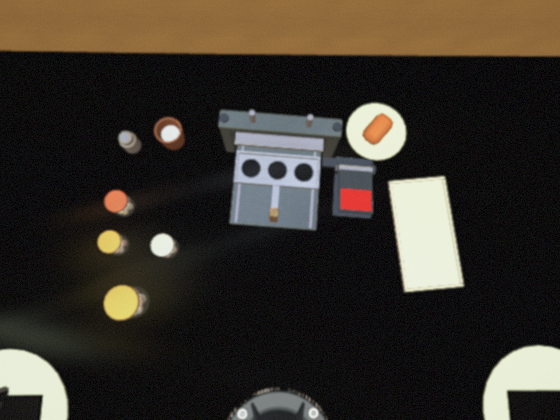

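View pics/side0.png

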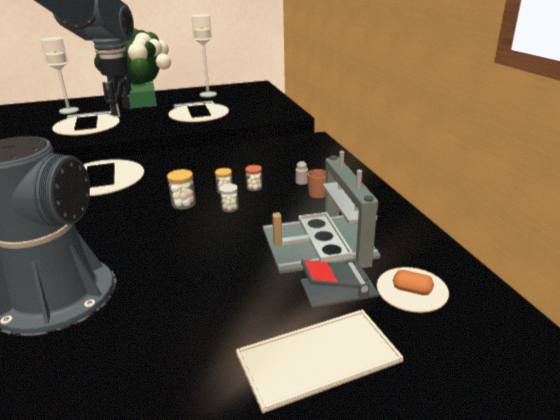

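The top view shows the possible jars: copper lid (116,201), small gold (109,241), white (162,245), and large gold (121,302), which is the oversize decoy. The other look-alikes are the copper votive (169,132), the steel shaker (128,140) and the bread plate (376,131), with the platter at (426,234). The carriage is part-way in, with its handle at (274,213), and the red pad is at (356,200). The side view agrees: the large jar (181,188) is clearly bigger than the others, at (223,180), (254,177) and (229,196).

```bash
cat > h.py <<'E'
import numpy as np, cv2
from scipy.spatial.transform import Rotation as R
from bench import r, let_go, clamp, planner, status, vision, sign_off
def rays(c,shape=(420,560)):
    v,u=np.mgrid[:shape[0],:shape[1]].astype(float)
    K=np.array([[c["fx"],0,c["cx"]],[0,c["fy"],c["cy"]],[0,0,1]])
    p=np.stack([u,v],-1).reshape(-1,1,2)
    return cv2.undistortPoints(p,K,np.array([c["k1"],0,0,0,0.])).reshape(*shape,2)
def cloud(c,d,T):
    n=rays(c); P=np.stack([n[...,0]*d,-n[...,1]*d,-d],-1)@T[:3,:3].T+T[:3,3]
    P[d<=0]=np.nan
    return P
def toolT():
    s=status.state(); w,x,y,z=s["tool_rot"]; T=np.eye(4)
    T[:3,:3]=R.from_quat([x,y,z,w]).as_matrix(); T[:3,3]=s["eef_pos"]; return T
def look(name):
    c=vision.calibration(name); T=c["pose"] if name!="wrist" else toolT()@c["tool_from_camera"]
    p,d=vision.capture(name); return p,d,cloud(c,d,np.asarray(T))
def q(yaw):
    """tool down, tool y (closing line) at angle yaw+90deg: tool x along yaw"""
    x,y,z,w=(R.from_euler('z',yaw)*R.from_euler('x',np.pi)).as_quat(); return [w,x,y,z]
E
python3 - <<'E'
from h import *
for n in ("top","side"):
    f=np.load(n+"0.npz"); c=vision.calibration(n); P=cloud(c,f["d"],np.asarray(c["pose"])); p=f["p"].astype(int)
    print(n)
    ok=(P[...,0]>.15)&(P[...,0]<.85)&(abs(P[...,1])<.5)
    hsv=cv2.cvtColor(f["p"],cv2.COLOR_RGB2HSV)
    t=ok&(abs(P[...,2])<.02)&(f["p"].max(-1)<30); print("table z",np.nanmedian(P[t][:,2]),np.nanstd(P[t][:,2]))
    m=(ok&(P[...,2]>.03)).astype(np.uint8)
    k,lab,st,ce=cv2.connectedComponentsWithStats(m)
    for i in range(1,k):
        if st[i,4]<25: continue
        Q=P[lab==i]; zt=np.percentile(Q[:,2],95); T=Q[Q[:,2]>zt-.006]
        cc,rr=cv2.minEnclosingCircle(T[:,:2].astype(np.float32)); rect=cv2.minAreaRect(T[:,:2].astype(np.float32))
        print(np.round(ce[i]),st[i,4],"ztop %.4f"%zt,"mid",np.round(T.mean(0),4),"circ",np.round(cc,4),round(rr,4),"rect",np.round(rect[0],4),np.round(rect[1],4),round(rect[2],2),"rgb",np.round(p[lab==i][Q[:,2]>zt-.006].mean(0)))
E
```

```text
top
table z 0.0011000133765883824 0.0020161824791105096
[280. 131.] 4091 ztop 0.1819 mid [ 0.6954 -0.0057  0.1804] circ [ 0.6949 -0.0042] 0.1311 rect [ 0.696  -0.0045] [0.2612 0.0394] 85.74 rgb [107. 118. 123.]
[377. 129.] 586 ztop 0.0492 mid [ 0.7403 -0.2494  0.0463] circ [ 0.7414 -0.2464] 0.0386 rect [ 0.7405 -0.2487] [0.0403 0.0747] 49.06 rgb [224. 137.  78.]
[169. 132.] 646 ztop 0.0721 mid [0.7194 0.2599 0.0703] circ [0.7195 0.2596] 0.0327 rect [0.7194 0.2598] [0.0642 0.061 ] 41.63 rgb [140.  96.  73.]
[128. 140.] 286 ztop 0.0706 mid [0.7024 0.3604 0.0679] circ [0.7022 0.3608] 0.0162 rect [0.7031 0.3609] [0.028 0.03 ] 22.93 rgb [164. 164. 166.]
[355. 189.] 1641 ztop 0.0668 mid [ 0.5356 -0.1817  0.0646] circ [ 0.5369 -0.1818] 0.0411 rect [ 0.5408 -0.1819] [0.0784 0.0391] 88.33 rgb [185.  64.  63.]
[118. 202.] 510 ztop 0.0713 mid [0.5478 0.3712 0.0688] circ [0.5479 0.372 ] 0.0267 rect [0.5475 0.372 ] [0.0525 0.0479] 89.55 rgb [214. 125.  86.]
[273. 214.] 116 ztop 0.1024 mid [0.5165 0.0101 0.1   ] circ [0.517  0.0105] 0.0114 rect [0.5164 0.0099] [0.0197 0.0183] 85.13 rgb [170. 147. 
[... 1139 characters left out ...]
0.0665] circ [0.4509 0.3165] 0.0847 rect [0.4506 0.3166] [0.1681 0.0497] 86.31 rgb [220. 191. 146.]
[181. 185.] 703 ztop 0.0976 mid [0.3206 0.3282 0.096 ] circ [0.3224 0.3315] 0.0374 rect [0.3215 0.331 ] [0.07   0.0698] 13.77 rgb [231. 180.  95.]
[277. 227.] 243 ztop 0.0990 mid [0.5159 0.0054 0.0975] circ [0.5156 0.0066] 0.0118 rect [0.5164 0.0063] [0.0181 0.0199] 84.75 rgb [175. 147.  98.]
[333. 274.] 1373 ztop 0.0641 mid [ 0.5351 -0.1878  0.062 ] circ [ 0.5315 -0.1851] 0.042 rect [ 0.5384 -0.1856] [0.0826 0.034 ] 85.16 rgb [177.  73.  68.]
[413. 280.] 612 ztop 0.0463 mid [ 0.739  -0.2546  0.0438] circ [ 0.7381 -0.2533] 0.038 rect [ 0.7395 -0.2521] [0.044  0.0749] 50.31 rgb [227. 141.  83.]
```

The heights agree across the two views: jar lids at about 70 mm, the large decoy at about 99 mm. Next I'll measure the platter and pedal, then draw the carriage out and take a close wrist view of the jars.

```bash
cat >> h.py <<'E'
PO=np.array([.6956,-.0065]); PY=-.0725
ex=np.array([np.cos(PY),np.sin(PY)]); ey=np.array([-ex[1],ex[0]])
def press(x,y): return PO+x*ex+y*ey
def topress(P): D=np.asarray(P)[...,:2]-PO; return np.stack([D@ex,D@ey],-1)
E
python3 - <<'E'
from h import *
for n in ("top","side"):
    f=np.load(n+"0.npz"); c=vision.calibration(n); P=cloud(c,f["d"],np.asarray(c["pose"])); p=f["p"].astype(int)
    w=(p.min(-1)>130)&(P[...,0]>.3)&(P[...,0]<.68)&(P[...,1]<-.2)&(P[...,1]>-.5)
    k,lab,st,ce=cv2.connectedComponentsWithStats(w.astype(np.uint8)); i=1+st[1:,4].argmax(); Q=P[lab==i]
    print(n,"platter",cv2.minAreaRect(Q[:,:2].astype(np.float32)),"z",np.percentile(Q[:,2],[5,50,95]))
    red=(p[...,0]>120)&(p[...,1]<60)&(p[...,2]<60)&(P[...,0]>.45)&(P[...,0]<.65)&(P[...,1]<-.1)&(P[...,1]>-.3)
    Q=P[red]; pp=topress(Q); print("red lo/hi",np.percentile(pp,[1,99],axis=0).round(4),"z",np.percentile(Q[:,2],[2,50,98]).round(4))
    pp=topress(P); m=(abs(pp[...,1]+.19)<.03)&(P[...,2]>.03)&(pp[...,0]<0)&(pp[...,0]>-.25); print("pedal x",np.percentile(pp[m][:,0],[0.5,99.5]).round(4))
    m=(abs(pp[...,1])<.1)&(P[...,2]>.005)&(P[...,2]<.04)&(pp[...,0]<-.03)&(pp[...,0]>-.15); print("floor z",np.median(P[m][:,2]))
for s in [(press(-.18,0),.085,PY),(press(-.25,0),.085,PY),(press(-.13,.065),.052,PY+np.pi/2),(press(-.13,.065),.052,PY-np.pi/2)]:
    j=planner.inverse_kinematics([*s[0],s[1]],q(s[2])); print(None if j is None else np.round(j,2))
E
```

```text
top platter ((0.48550713062286377, -0.3611881732940674), (0.27613136172294617, 0.14819911122322083), 4.99691915512085) z [0.0037948  0.00775586 0.01357138]
red lo/hi [[-0.1509 -0.2199]
 [-0.1048 -0.1544]] z [0.0515 0.0597 0.0681]
pedal x [-0.1603 -0.0387]
floor z 0.01873938018214716
side platter ((0.48650655150413513, -0.35270822048187256), (0.2786688804626465, 0.15705129504203796), 4.9879984855651855) z [0.00347906 0.00568235 0.01125584]
red lo/hi [[-0.1267 -0.1771]
 [-0.1181 -0.1694]] z [0.0546 0.0553 0.056 ]
pedal x [-0.1606 -0.0393]
floor z 0.01795938486233717
[-0.08  0.53  1.86 -0.    0.75  1.57]
[-0.08  0.43  2.04 -0.    0.67  1.56]
[ 0.04  0.66  1.72 -0.    0.77  0.11]
None
```

Run:
```python
from h import *
h=topress([.5161,.0083]); print("handle",h)
a=press(*h)
r.move_ptp([*a,.2],q(PY)); r.movel([*a,.084],max_speed=.1); clamp(30)
print("w",status.state()["width"])
e=press(-.252,h[1])
print("stopped",r.movel([*e,.084],max_speed=.06,max_force=15))
s=status.state(); print(topress(s["eef_pos"]),np.round(s["force"],1))
let_go(); r.movel([*np.array(s["eef_pos"][:2]),.2])
r.move_ptp([.45,.22,.33],q(PY+np.pi/2))
p,d,P=look("wrist"); np.savez("w1.npz",p=p,d=d,P=P); cv2.imwrite("pics/w1.png",p[:,:,::-1])
p,d,P=look("top"); np.savez("t1.npz",p=p,d=d,P=P)
Q=P[(P[...,2]>.085)&(P[...,2]<.115)&(abs(P[...,1])<.05)&(P[...,0]<.6)&(P[...,0]>.4)]; print("handle now",Q.mean(0),topress(Q.mean(0)),status.state()["clock"])
```

```text
handle [-0.18010052  0.00175877]
w 0.01939449411227706
stopped True
[-0.24928013  0.00365444] [2.3 2.6 0.1]
handle now [0.4471013  0.01535393 0.10029796] [-0.24942892  0.00379615] 8.0333
```

View pics/w1.png

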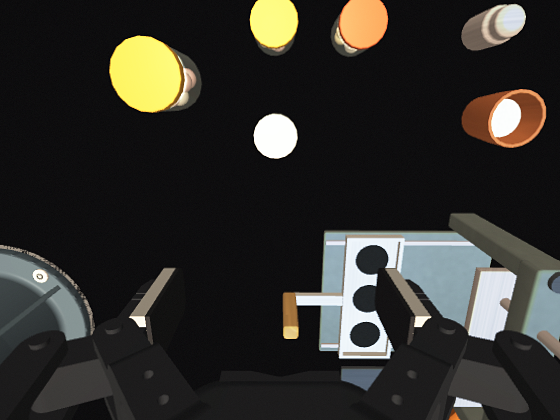

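The carriage is out and the three discs are at (372,260), (367,298) and (364,335). The wanted jars are gold (274,20), copper (362,22) and white (276,135), with the larger gold decoy at (148,72). Next I'll refine the disc and jar positions from a second wrist position.

```bash
cat >> h.py <<'E'
def discs(p,P):
    c0=press(-.13,0); near=np.hypot(P[...,0]-c0[0],P[...,1]-c0[1])<.13
    m=near&(P[...,2]<.035)&(P[...,2]>.008)
    lum=p.max(-1); k,lab,st,ce=cv2.connectedComponentsWithStats((m&(lum<60)).astype(np.uint8))
    o=[]
    for i in range(1,k):
        if st[i,4]>120:
            Q=P[lab==i]; cc,rr=cv2.minEnclosingCircle(Q[:,:2].astype(np.float32))
            if .008<rr<.032: o.append([*cc,np.median(Q[:,2]),rr])
    return np.round(o,4)
def jars(P,zlo=.06,zhi=.078):
    """lid tops at table height: list of (x,y,z,radius)"""
    m=(P[...,2]>zlo)&(P[...,2]<zhi)&(P[...,0]>.25)&(P[...,0]<.65)&(P[...,1]>.12)
    k,lab,st,ce=cv2.connectedComponentsWithStats(m.astype(np.uint8)); o=[]
    for i in range(1,k):
        Q=P[lab==i]
        if st[i,4]>100:
            cc,rr=cv2.minEnclosingCircle(Q[:,:2].astype(np.float32)); o.append([*cc,np.median(Q[:,2]),rr,*ce[i]])
    return np.round(o,4)
E
python3 - <<'E'
from h import *
for n in("t1","w1"):
    f=np.load(n+".npz"); print(n,"discs\n",discs(f["p"],f["P"]),"\njars\n",jars(f["P"]))
c=press(-.13,0)
r.move_ptp([.48,.1,.3],q(PY+np.pi/2)); 
p,d,P=look("wrist"); cv2.imwrite("pics/w2.png",p[:,:,::-1]); print("w2\n",discs(p,P),"\n",jars(P))
p,d,P=look("side"); print("side\n",discs(p,P),"\n",jars(P))
E
```

```text
t1 discs
 [[ 0.5731  0.0712  0.0206  0.0201]
 [ 0.5674  0.0061  0.0206  0.0199]
 [ 0.5625 -0.0586  0.0207  0.0207]] 
jars
 [[4.550000e-01 3.800000e-01 6.890000e-02 2.630000e-02 1.074851e+02
  2.414043e+02]]
w1 discs
 [[ 0.5744  0.0708  0.0201  0.0231]
 [ 0.569   0.006   0.02    0.0234]
 [ 0.5644 -0.0587  0.0198  0.0236]] 
jars
 [[4.560000e-01 3.797000e-01 6.840000e-02 2.550000e-02 2.732377e+02
  2.206940e+01]
 [5.497000e-01 3.715000e-01 6.850000e-02 2.590000e-02 3.623261e+02
  2.275690e+01]
 [3.335000e-01 3.313000e-01 6.900000e-02 3.410000e-02 1.819908e+02
  8.125540e+01]
 [4.482000e-01 2.609000e-01 6.850000e-02 2.550000e-02 2.747306e+02
  1.360466e+02]]
w2
 [[ 0.5743  0.0706  0.0201  0.0231]
 [ 0.5692  0.0061  0.02    0.0231]
 [ 0.5639 -0.059   0.02    0.0229]] 
 [[4.485000e-01 2.612000e-01 6.840000e-02 2.530000e-02 2.336266e+02
  1.966800e+01]]
side
 [] 
 [[5.447000e-01 3.675000e-01 6.640000e-02 2.730000e-02 2.532212e+02
  1.693363e+02]
 [4.539000e-01 3.759000e-01 6.640000e-02 2.630000e-02 2.230000e+02
  1.724071e+02]
 [3.209000e-01 3.266000e-01 6.860000e-02 3.570000e-02 1.808312e+02
  1.866438e+02]
 [4.460000e-01 2.588000e-01 6.680000e-02 2.850000e-02 2.282828e+02
  1.886897e+02]]
```

```bash
cat >> h.py <<'E'
PO=np.array([.6986,-.0041]); PY=-.0785
ex=np.array([np.cos(PY),np.sin(PY)]); ey=np.array([-ex[1],ex[0]])
def lids(P,z,guess,rad=.07):
    m=(abs(P[...,2]-z)<.008)&(np.hypot(P[...,0]-guess[0],P[...,1]-guess[1])<rad)
    k,lab,st,ce=cv2.connectedComponentsWithStats(m.astype(np.uint8))
    b=[i for i in range(1,k) if st[i,4]>150]; o=[]
    for i in b:
        cc,rr=cv2.minEnclosingCircle(P[lab==i][:,:2].astype(np.float32))
        if .021<rr<.031: o.append([*cc,np.median(P[lab==i][:,2]),rr])
    return sorted(o,key=lambda c:np.hypot(c[0]-guess[0],c[1]-guess[1]))
def held():
    s=status.state(); return .046<s["width"]<.056 and s["grip_force"]>10
def grasp(xy,base,yaw,up=.2):
    r.move_ptp([*xy,up],q(yaw)); r.movel([*xy,base+.033],max_speed=.12); clamp(60)
    s=status.state(); print("grasp w %.4f f %.0f"%(s["width"],s["grip_force"]))
    r.movel([*xy,up],max_speed=.15); print("held",held()); return held()
def place(xy,base,yaw,up=.2):
    r.move_ptp([*xy,up],q(yaw)); print("held before place",held())
    r.movel([*xy,base+.06],max_speed=.12)
    hit=r.movel([*xy,base+.0335],max_speed=.04,max_force=6)
    s=status.state(); print("place z %.4f hit %s w %.4f"%(s["eef_pos"][2],hit,s["width"]),"t %.1f"%s["clock"])
    let_go(); r.movel([*xy,up],max_speed=.15)
E
cat > load.py <<'E'
from h import *
import sys
G=dict(gold=(.456,.3797),copper=(.5497,.3715),white=(.4484,.261)); S=dict(copper=.065,white=0.,gold=-.065)
for n in sys.argv[1:]:
    g=G[n]; r.move_ptp([g[0],g[1]-.13,.3],q(PY+np.pi/2))
    p,d,P=look("wrist"); L=lids(P,.068,g); print(n,np.round(L,4).tolist())
    if not L: print("lost"); break
    if not grasp(L[0][:2],0,PY+np.pi/2): break
    place(press(-.13,S[n]),.019,PY+np.pi/2)
E
python3 load.py white
python3 - <<'E'
from h import *
p,d,P=look("top"); cv2.imwrite("pics/t2.png",p[:,:,::-1])
E
```

```text
white [[0.4483, 0.2612, 0.0685, 0.0259]]
grasp w 0.0488 f 61
held True
held before place True
place z 0.0526 hit True w 0.0488 t 15.9
```

View pics/t2.png

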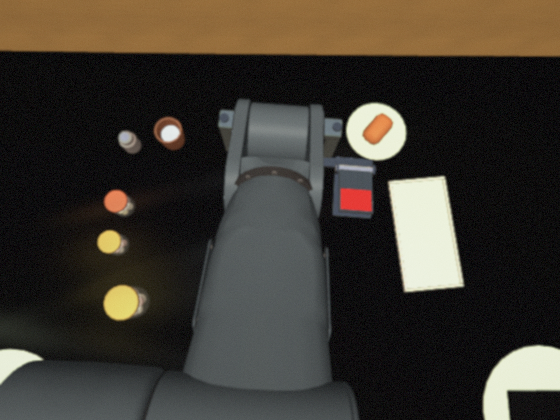

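The arm hides the carriage in this view; the other two jars, at (116,201) and (110,241), haven't moved. I'll place them and then check with the wrist camera.

```bash
python3 load.py copper gold
python3 - <<'E'
from h import *
c=press(-.13,0); r.move_ptp([c[0]-.02,c[1]-.13,.3],q(PY+np.pi/2))
p,d,P=look("wrist"); cv2.imwrite("pics/w3.png",p[:,:,::-1])
L=np.array(lids(P,.087,c,.14)); print(np.round(L,4), np.round(topress(L)+[.13,0],4))
E
```

```text
copper [[0.5497, 0.3714, 0.0685, 0.0257]]
grasp w 0.0494 f 62
held True
held before place True
place z 0.0526 hit True w 0.0486 t 25.5
gold [[0.4563, 0.3794, 0.0685, 0.0258]]
grasp w 0.0489 f 62
held True
held before place True
place z 0.0526 hit True w 0.0486 t 35.5
[[ 0.5711  0.0057  0.0875  0.0258]
 [ 0.5649 -0.0588  0.0875  0.0255]] [[ 0.0021 -0.0002]
 [ 0.001  -0.0651]]
```

View pics/w3.png

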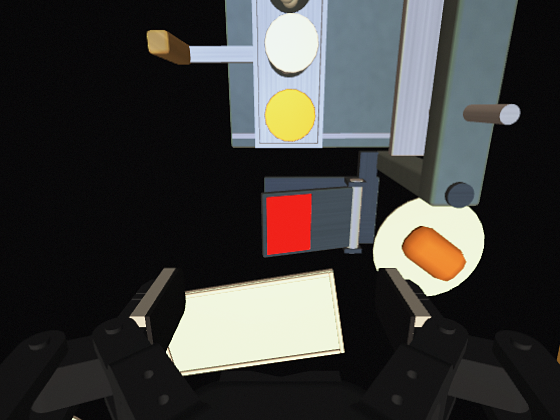

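White (291,43) and gold (290,115) stand on their discs. Copper is outside the frame, so I'll check it from another pose. The pedal's red pad is at (289,223) and the platter at (265,320), so I'll measure both here.

Run:
```python
from h import *
p,d,P=look("wrist"); pi=p.astype(int)
red=(pi[...,0]>180)&(pi[...,1]<90)&(pi[...,2]<90)&(P[...,2]<.09); k,lab,st,ce=cv2.connectedComponentsWithStats(red.astype(np.uint8)); i=1+st[1:,4].argmax(); Q=P[lab==i]
print("red",np.percentile(topress(Q),[1,99],axis=0).round(4),Q.mean(0).round(4),topress(Q.mean(0)), "z range",np.percentile(Q[:,2],[2,98]))
w=(pi.min(-1)>130)&(P[...,2]<.03)&(P[...,1]<-.25)&(P[...,0]<.66); k,lab,st,ce=cv2.connectedComponentsWithStats(w.astype(np.uint8)); i=1+st[1:,4].argmax(); Q=P[lab==i]
print("platter",np.percentile(Q,[.5,99.5],axis=0).round(4))
pp=topress(P); m=(abs(pp[...,1]+.19)<.03)&(P[...,2]>.03)&(pp[...,0]<0)&(pp[...,0]>-.25); print("pedal x",np.percentile(pp[m][:,0],[0.5,99.5]).round(4))
c=press(-.13,0); r.move_ptp([c[0]-.05,c[1]-.05,.3],q(PY+np.pi/2))
p,d,P=look("wrist"); L=np.array(lids(P,.087,c,.14)); print(np.round(topress(L)+[.13,0],4),L[:,2])
x=press(-.40,-.19); c=press(-.36,-.02)
# look at platter from the -y side for its pose
r.move_ptp([.45,-.40,.33],q(PY+np.pi/2)); p,d,P=look("wrist"); pi=p.astype(int)
w=(pi.min(-1)>130)&(P[...,2]<.03)&(P[...,1]<-.25)&(P[...,0]<.66); k,lab,st,ce=cv2.connectedComponentsWithStats(w.astype(np.uint8)); i=1+st[1:,4].argmax(); Q=P[lab==i]
print("platter",cv2.minAreaRect(Q[:,:2].astype(np.float32)),st[i]); cv2.imwrite("pics/w4.png",p[:,:,::-1])
```

```text
red [[-0.1539 -0.2253]
 [-0.1023 -0.1555]] [ 0.5556 -0.1828  0.0587] [-0.12854784 -0.18940695] z range [0.05106468 0.06596407]
platter [[ 0.3612 -0.4333  0.0044]
 [ 0.6196 -0.2804  0.0134]]
pedal x [-0.1604 -0.0387]
[[ 0.002  -0.0002]
 [ 0.0007 -0.0649]
 [ 0.0012  0.0649]] [0.08754623 0.08739103 0.08746223]
platter ((0.48603305220603943, -0.3587067723274231), (0.27577129006385803, 0.14150549471378326), 4.914815425872803) [  191    57   217   142 22109]
```

Run:
```python
from h import *
a=press(-.251,0)
r.move_ptp([*a,.2],q(PY)); r.movel([*a,.084],max_speed=.1); clamp(30)
print("w",status.state()["width"])
print("stopped",r.movel([*press(-.118,0),.084],max_speed=.06,max_force=15))
s=status.state(); print(topress(s["eef_pos"]),np.round(s["force"],1),s["clock"])
let_go(); r.movel([*s["eef_pos"][:2],.2])
b=press(-.132,-.189)
clamp(30); r.move_ptp([*b,.15],q(PY))
p,d,P=look("top"); pp=topress(P)
Q=P[(P[...,2]>.085)&(P[...,2]<.115)&(abs(pp[...,1])<.03)&(pp[...,0]<-.05)&(pp[...,0]>-.3)]; print("handle now",topress(Q.mean(0)) if len(Q) else 0)
p,d,P=look("side"); cv2.imwrite("pics/s5.png",p[:,:,::-1])
```

```text
w 0.0197421782604428
stopped True
[-0.12229104 -0.00029789] [-2.7 -0.7  5.3] 45.4833
handle now [-0.12338015 -0.00063128]
```

View pics/s5.png

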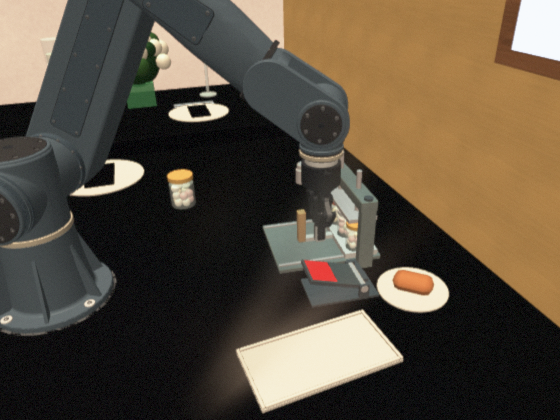

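The carriage is home with the jars under the head, handle post at (301,225). The closed gripper is above the red pad at (320,270). Pressing now.

Run:
```python
from h import *
b=press(-.132,-.189)
r.movel([*b,.085],max_speed=.1)
f0=status.state()["force"][2]
print("contact",r.movel([*b,.06],max_speed=.03,max_force=4),status.state()["eef_pos"][2])
print("stop",r.movel([*b,.042],max_speed=.02,max_force=38))
for _ in range(3): s=status.state(); print(np.round(s["eef_pos"],4),np.round(np.array(s["force"]),1),f0); r.pause(.3)
p,d,P=look("side"); cv2.imwrite("pics/s6.png",p[200:320,240:400,::-1].repeat(4,0).repeat(4,1))
```

```text
contact True 0.07444863441014798
stop True
[ 0.551 -0.182  0.05 ] [-2.1  0.8  9.2] -0.8045914401763073
[ 0.551 -0.182  0.05 ] [-3.1  1.  10.9] -0.8045914401763073
[ 0.551 -0.182  0.05 ] [-3.3  1.5 10.3] -0.8045914401763073
```

View pics/s6.png

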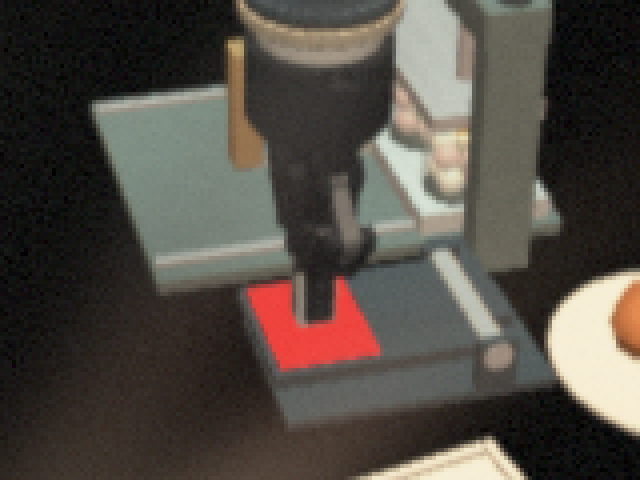

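The pedal is down and the platen is on the lids. The holding force relaxed to about 10 N, so I'll press again, a little past this point, and hold it there.

Run:
```python
from h import *
b=press(-.132,-.189)
for z in (.0495,.049,.0485,.048,.0475):
    hit=r.movel([*b,z],max_speed=.005,max_force=30); r.pause(.15)
    s=status.state(); print(z,hit,np.round(s["eef_pos"][2],4),np.round(s["force"],1))
    if hit or s["force"][2]>35: break
r.pause(.5); s=status.state(); print(np.round(s["eef_pos"],4),np.round(s["force"],1))
p,d,P=look("side"); 
r.movel([*b,.15],max_speed=.08); print(status.state()["clock"])
```

```text
0.0495 False 0.05 [-10.5   0.9  16.1]
0.049 False 0.0499 [-11.4   0.8  22. ]
0.0485 False 0.0499 [-13.8   1.   27.5]
0.048 False 0.0498 [-16.3   2.7  34.4]
0.0475 False 0.0498 [-19.2   3.8  39.6]
[ 0.5512 -0.1821  0.0498] [-19.    3.4  39.1]
56.2667
```

The tool stayed at z = 0.0498 while the force rose to 39 N, so the pedal was hard on its stop. Now I'll draw the carriage out and check the lids.

Run:
```python
from h import *
a=press(-.1223,0)
r.movel([*press(-.2,-.189),.2]); r.move_ptp([*a,.2],q(PY)); let_go(); r.movel([*a,.084],max_speed=.1); clamp(30)
print("w",status.state()["width"])
print("stopped",r.movel([*press(-.255,0),.084],max_speed=.06,max_force=15))
s=status.state(); print(topress(s["eef_pos"]),np.round(s["force"],1))
let_go(); r.movel([*s["eef_pos"][:2],.2])
c=press(-.13,0); r.move_ptp([c[0]-.05,c[1]-.06,.3],q(PY+np.pi/2))
p,d,P=look("wrist"); cv2.imwrite("pics/w7.png",p[:,:,::-1])
L=np.array(lids(P,.082,c,.14)); print(np.round(L,4),np.round(topress(L)+[.13,0],4),status.state()["clock"])
```

```text
w 0.019597204944907954
stopped True
[-0.25229432 -0.0004125 ] [ 2.  -1.2  0.9]
[[ 0.5695  0.0058  0.0816  0.0255]
 [ 0.574   0.0707  0.0815  0.0258]
 [ 0.5634 -0.0585  0.0814  0.0255]] [[ 0.0005 -0.0002]
 [-0.0001  0.0648]
 [-0.0005 -0.0649]] 65.6833
```

View pics/w7.png

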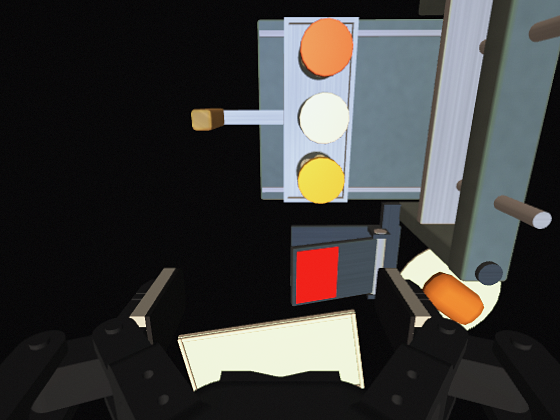

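All three lid tops are at 81.5 mm, 6 mm lower than before, so they are fully home, and the carriage is out. Now I'll move the jars to the platter.

```bash
cat > unload.py <<'E'
from h import *
import sys
C=np.array([.4865,-.3595]); Y=.086; u=np.array([np.cos(Y),np.sin(Y)])
S=dict(gold=(-.065,.078),white=(0.,0.),copper=(.065,-.078))
for n in sys.argv[1:]:
    y,o=S[n]; g=press(-.13,y); r.move_ptp([g[0]-.03,g[1]-.12,.3],q(PY+np.pi/2))
    p,d,P=look("wrist"); L=lids(P,.0815,g,.06); print(n,np.round(L,4).tolist())
    if not L or np.hypot(*(np.array(L[0][:2])-g))>.03: print("moved"); break
    if not grasp(L[0][:2],.019,PY+np.pi/2): break
    place(C+o*u,.006,Y)
c=C; r.move_ptp([C[0]-.03,C[1]-.10,.33],q(PY+np.pi/2))
p,d,P=look("wrist"); cv2.imwrite("pics/w8.png",p[:,:,::-1])
D=np.array([[*l[:3]] for l in lids(P,.068,C,.15)]); print("on platter",[np.round([(l[:2]-C)@u,(l[:2]-C)@[-u[1],u[0]],l[2]],4).tolist() for l in D],status.state()["clock"])
E
python3 unload.py gold white copper
```

```text
gold [[0.5636, -0.0585, 0.0815, 0.0257]]
grasp w 0.0494 f 61
held True
held before place True
place z 0.0395 hit True w 0.0494 t 73.0
white [[0.57, 0.0059, 0.0815, 0.0259]]
grasp w 0.0493 f 61
held True
held before place True
place z 0.0394 hit True w 0.0495 t 82.6
copper [[0.5755, 0.0706, 0.0815, 0.0256]]
grasp w 0.0491 f 61
held True
held before place True
place z 0.0394 hit True w 0.0492 t 92.9
on platter [[0.001, 0.0001, 0.0686], [-0.0766, -0.0, 0.0685], [0.0791, 0.0002, 0.0684]] 95.9
```

Run:
```python
from h import *
r.move_ptp([.19,.516,.3],q(PY+np.pi/2)); r.pause(.5)
p,d,P=look("top"); cv2.imwrite("pics/t9.png",p[:,:,::-1]); pp=topress(P)
Q=P[(P[...,2]>.085)&(P[...,2]<.115)&(abs(pp[...,1])<.03)&(pp[...,0]<-.05)&(pp[...,0]>-.3)]; print("handle",topress(Q.mean(0))); print(discs(p,P),status.state()["clock"])
C=np.array([.4865,-.3595]); print(np.round(lids(P,.068,C,.15),4))
```

```text
handle [-0.25042248 -0.00040359]
[[ 0.5749  0.0712  0.0205  0.0203]
 [ 0.57    0.006   0.0209  0.02  ]
 [ 0.5648 -0.0587  0.0207  0.0198]] 99.975
[[ 0.4858 -0.3576  0.0691  0.0258]
 [ 0.5631 -0.3513  0.0689  0.0261]
 [ 0.4089 -0.3638  0.0691  0.0253]]
```

View pics/t9.png

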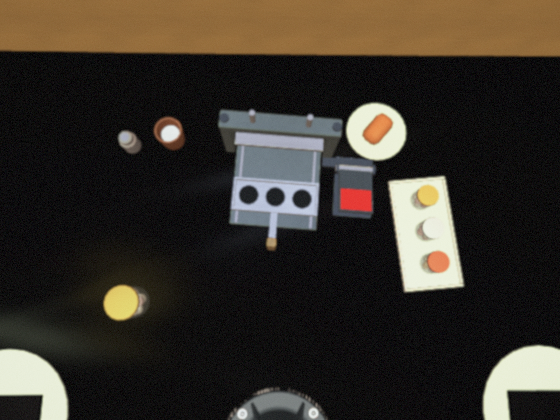

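The three jars stand on the platter at (428,195), (431,229) and (438,262). The carriage is out to within about 2 mm, the pedal is up, and the votive, shaker and bread plate are where they started. Handing in.

```bash
python3 -c "
from bench import sign_off
print(sign_off())"
```

```text
the job is handed in; nothing more can be done
None
```

The job is handed in, with no verdict returned: the gold, copper and white jars had their lids pressed fully home (about 6 mm) and stand upright on the platter, the carriage is out, the pedal is up, and the votive, shaker and bread plate were not disturbed.

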